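# Wedge a rocking tool chest steady

## Robot

A 6-joint arm with a two-finger parallel gripper is mounted at the origin on the work surface. World frame = base frame: x ahead of the robot, y to its left, z up, the work surface at z = 0. Lengths are in m, angles in rad, forces in N, time in s.
With the tool pointing down it reaches from about 0.25 to 0.775 m from the base axis. Payload 4 kg.
Tool frame: the origin (TCP) lies midway between the tips of the shut fingers; the grasp point (between the pads) lies 19 mm behind it (robot.grasp_offset is the distance from the TCP to the grasp point, in m); z points along the fingers, y is the direction in which the jaws open and shut (so a half turn about z gives the same grasp; the last joint's range is limited). The gripper opens to 94 mm and grips with 3 to 60 N. Pads are 16 mm wide; open, the fingers measure 119 mm over their backs; the gripper's body (75 mm by 177 mm) begins 78 mm behind the grasp point.
Start: joints at [1.006, 0.087, 1.371, -0, 1.684, -0.103], TCP at [0.245, 0.492, 0.206] pointing down, gripper open.
Joint ranges: [-3.1, 3.1], [-0.76, 2.03], [0.27, 2.55], [-1.08, 4.22], [0.17, 2.65], [-2.57, 2.57]. Speed limits (rad/s): [2.79, 2.79, 3.14, 3.14, 3.14, 3.14].

## Interface

Orientations are given as [roll, pitch, yaw] about the fixed x, y, z axes, in that order (R = Rz(yaw) Ry(pitch) Rx(roll)).
In Python, from bench import status, viewer, order, robot gives the robot as it stands. The module is installed in compiled form; this text tells all that it offers.
- The arm moves only by the tool move_arm, never from a script. Its argument "targets" is a list of rows, each a list of 3 entries, a list of its own where there are three numbers: the shift along the tool's x, y, z in mm, then the turn, a rotation vector about the tool's x, y, z in degrees, then the opening, from -1 (shut) to 1 (fully open). A call has 1 to 20 rows; each row is the pose to reach, as a shift and turn from the pose commanded when the call began, along the tool's axes at that moment; what a row does not reach only later rows make up. A row lasts 1/8 s, in which the tool goes at most 62.5 mm and 10.7 degrees, less where a joint would pass 70% of its speed; a pose out of reach is approached as far as the arm can. A call with a gripper value outside its range is refused whole. The fingers move at their own pace and stop on an object; the grip force is fixed at half the most. Time passes only in rows, so rows that repeat a pose let the fingers close. It gives the time, the measured TCP pose, the force and the opening at its end, in the units of the state.
- status.get_obs(): the state, without advancing time (a new reading comes with each control period).
- viewer.snapshot(name): name is "scene" or "top" or "wrist"; returns the picture (400x640x3 uint8, red, green, blue); there is no depth.
- viewer.camera_model(name): a dict with "K" (3x3 intrinsics, pixels), "D" ([k1, k2, p1, p2, k3] as OpenCV has them; the pictures are not rectified), "xyz" and "attitude" of the camera in the world; the wrist camera has in their place "T_tool_cam" (4x4, takes a point from camera to tool coordinates, whose origin is the TCP and whose axes are the flange's). Camera axes: x right, y up, looking along -z (the intrinsics and any distortion apply to the point x, -y, -z); pixel columns grow to the right and rows downward; lengths in m; the calibration is good to about 2 mm. A picture is of the moment at which its call begins: read the wrist's pose just before it. camera_model takes no time and is no camera call.
- order.close_job(): hands the job in, once; it reports no verdict.
The state is a dict: "time": time; "joint_positions": joint angles; "qvel": joint speeds; "joint_torque": joint torques, N m; "tool_pos": TCP position; "ee_rot": TCP orientation; "wrist_force": force on the tool from outside, world axes, zero at the start; "wrist_torque": the same for the moment, N m; "width": finger opening in m.
Only numpy, scipy, OpenCV 4.12 (cv2) and the standard library are available. Lean on these libraries where they do the work, as an engineer would, in place of code of your own. Each camera call takes 0.05 s, during which the arm holds its last target. There are 200 camera calls.

## Task

The red tool chest rocks because the foot at its drawer-front corner beside the wedge, under the yellow dot, is too short to reach the bench. With the fingertips only, lifting and pinching nothing, push the wooden wedge along the bench, thin end first, under that short foot until it is snug and the chest no longer rocks, without shoving the chest along or disturbing the other things. Then leave the wedge and press firmly down with the fingertips on top of the chest, on the yellow dot right above that foot, to feel that it stays level, and finish while still holding that press.

Things in the scene. Friction and masses are not known exactly. Their poses are not given: they have to be found in the camera images.
- chest: red two-drawer steel chest, about 5 kg, 240 (x) x 180 (y) x 110 mm (z), loose on domed 24 mm feet, underside 16 mm above the bench. Origin: centre of its footprint at bench level, z up, drawer fronts to +x. It stands level on three feet; the short one, at the +x -y corner, ends 5 to 9 mm above the bench (varies, not reported), so 2 to 3 N pressed above it rock that corner down by that much
- foot_spot (a point): point fixed in the chest on the short foot's axis (x = 98, y = -68 mm from the chest's origin), at the level of the other feet's undersides, so at bench height when the chest is level; 22 mm inside the chest's +x and -y sides. Axes as the chest's
- corner_top (a point): point on the flat top of the chest straight above the short foot, 110 mm above foot_spot; marked by a yellow dot of 24 mm; the place to press
- wedge: loose pale wooden wedge, 90 g, flat on the bench outside the chest's -y side, thin end roughly towards the short foot. 130 mm long (x), 44 mm wide (y); 24 mm thick at the upright heel face (x = -65 mm), sloping evenly to 2 mm at the thin end (x = +65). Origin: centre of the underside, z up. Slides with under 1 N; once the foot bears on it the push rises steeply. Stays where it is left
- socket: a steel socket, 26 mm across, 38 mm tall, standing on the bench beside the wedge; a bystander, leave it where it is. Origin on its underside
- wrench: a steel wrench lying on the bench on the other side of the wedge; a bystander, leave it where it is. Origin on its underside
- spraycan: a spray can, 60 mm across, 190 mm tall; a bystander, leave it where it is. Origin on its underside
- oil: an oil bottle, 68 mm across, 170 mm tall; a bystander, leave it where it is. Origin on its underside
- screwdriver: an orange-handled screwdriver lying on the bench; a bystander, leave it where it is. Origin on its underside
- hammer: a hammer lying on the bench; a bystander, leave it where it is. Origin on its underside
- tray: a black tray of bolts, 130 x 90 x 28 mm, on the bench; a bystander, leave it where it is. Origin on its underside
Mind the look-alikes: they are no part of the job. Leave any blue or pink look-alike of the wedge alone.

How it is judged:
On the way:
1. the wedge is pushed under the short foot (foot axis over the wedge) and lies flat, before the chest is pressed (x of foot_spot in the frame of wedge between -0.06 and 0.06 m and y of foot_spot in the frame of wedge between -0.023 and 0.023 m and contact force between the fingers and chest below 0.5 N), for 0.2 s.
At the end, for the whole second after the job is handed in: Foot axis within 60 mm lengthwise, 23 mm sideways of the wedge's centre; wedge bears over 1.5 N. Fingers press the chest over 4 N within 40 mm of the point above that foot; it stays level within 0.014 rad, at rest, within 30 mm of its start. Fingers off the wedge (x of foot_spot in the frame of wedge between -0.06 and 0.06 m and y of foot_spot in the frame of wedge between -0.023 and 0.023 m and angle between chest's own z axis and vertical below 0.014 rad and contact force between the fingers and chest above 4 N and horizontal distance between the grasp point and corner_top below 0.04 m and contact force between wedge and chest above 1.5 N and contact force between the fingers and wedge below 0.3 N and linear speed of chest below 0.01 m/s and distance of chest from where it was at the start of the episode below 0.03 m); the arm keeps its last pose, push and grip.
It fails at once if the wedge is lifted or tipped up (more than 10 mm or 0.3 rad) (height (world z) of wedge above 0.01 m or angle between wedge's own z axis and vertical above 0.3 rad).
It fails at once if the chest is lifted (15 mm), or shoved more than 30 mm (height (world z) of chest above 0.015 m or distance of chest from where it was at the start of the episode above 0.03 m).
It fails at once if a bystander is moved more than 20 mm (distance of any of socket, wrench, spraycan, oil, screwdriver, hammer, tray from where it was at the start of the episode above 0.02 m).
It also fails if it takes over 51 s, if anything falls off the work surface, if the arm or the gripper's body presses on something with over 40 N, if the wrist force passes 120 N, or if a joint passes its speed limit or range.

## Working session

There is one attempt and no reset: what is moved stays moved. The work goes in short steps, Python scripts to look and compute and a tool call to move; the robot and the scene stay as the last step left them, time stands still between calls to the robot, and variables do not carry over. Pictures are saved under pics/ and viewed, about 8 in all and at most 12, crops included, and the job is handed in when it is done.

Besides the shell and the picture viewer there is one more tool, called after "Request:" as a command line: name --argument value ..., lists and objects as JSON in quotes. move_arm: Moves the arm, as the interface text tells. Its arguments: {"type":"object","properties":{"targets":{"type":"array"}},"required":["targets"]}

```bash
mkdir -p pics && cat > h.py <<'E'
import numpy as np, cv2
from bench import status, viewer, order, robot
from scipy.spatial.transform import Rotation as R
def cam(name):
    m=viewer.camera_model(name); K=np.array(m["K"]);D=np.array(m["D"],float)
    if "T_tool_cam" in m:
        o=status.get_obs(); T=np.eye(4); T[:3,:3]=rot(o["ee_rot"]); T[:3,3]=o["tool_pos"]
        T=T@np.array(m["T_tool_cam"])
        return K,D,T[:3,:3],T[:3,3]
    return K,D,rot(m["attitude"]),np.array(m["xyz"])
def rot(a):
    a=np.array(a,float)
    return a if a.shape==(3,3) else R.from_euler("xyz",a).as_matrix() if a.size==3 else R.from_quat(a).as_matrix()
def ray(c,uv,z):
    K,D,Rm,t=c
    p=cv2.undistortPoints(np.array(uv,float).reshape(-1,1,2),K,D).reshape(-1,2)
    d=np.c_[p[:,0],-p[:,1],-np.ones(len(p))]@Rm.T
    return t+d*((z-t[2])/d[:,2])[:,None]
def proj(c,P):
    K,D,Rm,t=c
    q=(np.atleast_2d(P)-t)@Rm; q=q*[1,-1,-1]
    return cv2.projectPoints(q,np.zeros(3),np.zeros(3),K,D)[0].reshape(-1,2)
def snap(name,fn):
    c=cam(name); im=viewer.snapshot(name); cv2.imwrite("pics/"+fn,im[:,:,::-1]); return c,im
E
python3 - <<'E'
from h import *
print(status.get_obs())
for n in("top","scene"):
    m=viewer.camera_model(n);print(n,m["xyz"],m["attitude"],m["K"])
    snap(n,n+"0.png")
print(viewer.camera_model("wrist"))
E
```

```text
{'time': 0.0, 'joint_positions': array([ 1.00589605e+00,  8.79465904e-02,  1.37219986e+00, -2.62228853e-05,
        1.68359000e+00, -1.03103125e-01]), 'qvel': array([-1.98912020e-04,  9.30046360e-05, -1.02977643e-03,  1.40645304e-03,
       -1.67434944e-03,  1.25181399e-03]), 'joint_torque': array([-1.12569091e-03, -3.40173197e+01, -3.02429581e+01,  7.15450547e-02,
        3.30048474e-02, -1.46575176e-04]), 'tool_pos': array([0.24478574, 0.49193283, 0.20433636]), 'ee_rot': array([-3.13945756e+00, -1.94716748e-04,  2.67979237e+00]), 'wrist_force': array([ 0.67051793, -0.05469877,  0.0579302 ]), 'wrist_torque': array([-0.01005377,  0.01096285,  0.03035117]), 'width': 0.09430216006422523}
top [0.29530581 0.03327907 1.44233676] [ 0.19340208 -0.01673243 -1.59479711] [[433.28479664   0.         320.00519121]
 [  0.         433.28479664 196.71468313]
 [  0.           0.           1.        ]]
scene [ 1.10641193 -0.63678216  0.6527828 ] [ 0.99983134 -0.02336296  0.70660513] [[412.80021454   0.         318.44136519]
 [  0.         412.80021454 196.45565611]
 [  0.           0.           1.        ]]
{'K': array([[275.30429021,   0.        , 323.74790804],
       [  0.        , 275.30429021, 195.37412422],
       [  0.        ,   0.        ,   1.        ]]), 'D': array([-0.00348183,  0.        ,  0.        ,  0.        ,  0.        ]), 'T_tool_cam': array([[-1.26102821e-03,  9.58492401e-01,  2.85115287e-01,
         8.38480372e-02],
       [ 9.99999185e-01,  1.26614205e-03,  1.66387578e-04,
        -3.15832840e-04],
       [-2.01515225e-04,  2.85115264e-01, -9.58493216e-01,
        -1.80145608e-01],
       [ 0.00000000e+00,  0.00000000e+00,  0.00000000e+00,
         1.00000000e+00]])}
```

View pics/top0.png

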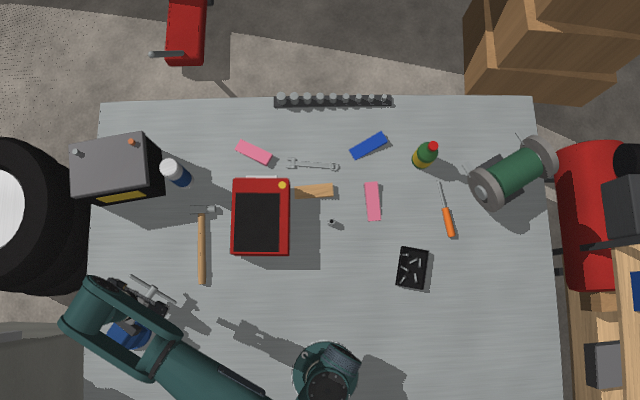

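View pics/scene0.png

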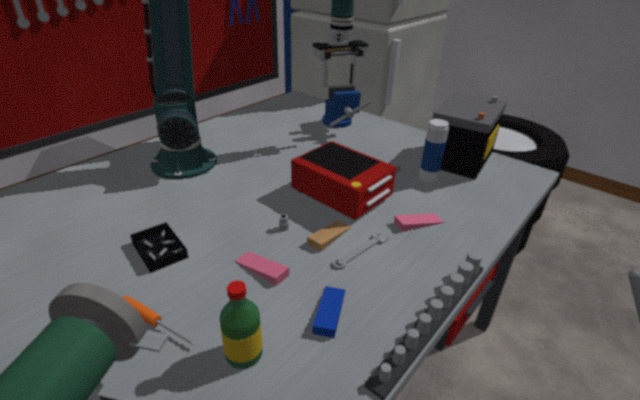

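Top view: chest centred near (260,217), yellow dot at (282,185), pale wedge from about (296,192) to (335,190), wrench above it, socket at (333,222). The scene view agrees. Next I'll measure by colour masks.

```bash
python3 - <<'E'
from h import *
def blob(im,lo,hi,roi):
    h=cv2.cvtColor(im,cv2.COLOR_RGB2HSV); m=cv2.inRange(h,np.array(lo),np.array(hi))
    k=np.zeros_like(m);x0,y0,x1,y1=roi;k[y0:y1,x0:x1]=m[y0:y1,x0:x1]
    n,l,s,c=cv2.connectedComponentsWithStats(k); i=1+np.argmax(s[1:,4]); return (l==i).astype(np.uint8),c[i],s[i]
for n,rd,rw in(("top",(265,170,300,200),(285,175,345,205)),("scene",(340,170,375,200),(295,215,360,260))):
    c=cam(n); im=cv2.imread(f"pics/{n}0.png")[:,:,::-1].copy()
    m,ce,s=blob(im,(20,120,120),(35,255,255),rd); print(n,"dot",ce,s[4],ray(c,[ce],.11)[0])
    m,ce,s=blob(im,(8,60,90),(22,255,255),rw); print("wedge",ce,s)
    ct=cv2.findContours(m,0,2)[0][0]; b=cv2.boxPoints(cv2.minAreaRect(ct)); 
    ap=cv2.approxPolyDP(ct,2,True)[:,0]
    for p in ap: print(p, ray(c,[p],0)[0][:2].round(4), ray(c,[p],.024)[0][:2].round(4))
    if n=="top":
        h=cv2.cvtColor(im,cv2.COLOR_RGB2HSV); m=cv2.inRange(h,(0,150,100),(8,255,255))|cv2.inRange(h,(172,150,100),(180,255,255))
        k=np.zeros_like(m);k[170:262,225:297]=m[170:262,225:297]
        q=cv2.boxPoints(cv2.minAreaRect(cv2.findNonZero(k))); print("chest",q, ray(c,q,.11)[:,:2].round(4))
        print("socket", ray(c,[(332,222)],.038)[0],"wrench ends",ray(c,[(290,163),(338,167)],.005)[:,:2])
im=cv2.imread("pics/top0.png")[150:240,260:360]; a=cv2.resize(im,None,fx=4,fy=4,interpolation=2)
im=cv2.imread("pics/scene0.png")[165:270,270:400]; b=cv2.resize(im,None,fx=3,fy=3,interpolation=2)
o=np.zeros((400,800,3),np.uint8);o[:360,:400]=a;o[:315,400:790]=b;cv2.imwrite("pics/crop0.png",o)
E
```

```text
top dot [281.92105263 184.44736842] 38 [0.59751746 0.12372731 0.11      ]
wedge [313.81695568 190.81310212] [294 183  40  16 519]
[332 184] [ 0.6205 -0.0396] [ 0.6151 -0.0384]
[295 186] [0.6161 0.0867] [0.6108 0.0858]
[295 198] [0.5745 0.0872] [0.5698 0.0863]
[332 196] [ 0.5788 -0.0384] [ 0.5741 -0.0372]
chest [[229.77841 252.97285]
 [231.45114 177.69893]
 [288.6451  178.9699 ]
 [286.97238 254.24382]] [[0.3857 0.2856]
 [0.6228 0.2836]
 [0.6148 0.1024]
 [0.3785 0.1101]]
socket [ 0.48472559 -0.03400211  0.038     ] wrench ends [[ 0.6962458   0.10265902]
 [ 0.67879443 -0.06176865]]
scene dot [355.74193548 183.96774194] 31 [0.59931623 0.12416556 0.11      ]
wedge [327.39835729 234.95277207] [308 225  42  26 487]
[349 225] [0.6086 0.0947] [0.6269 0.0678]
[322 228] [0.564  0.0364] [0.584  0.0117]
[308 238] [ 0.5647 -0.0194] [ 0.5846 -0.0421]
[320 244] [ 0.6026 -0.0172] [ 0.6212 -0.04  ]
[321 250] [ 0.6193 -0.033 ] [ 0.6372 -0.0552]
```

View pics/crop0.png

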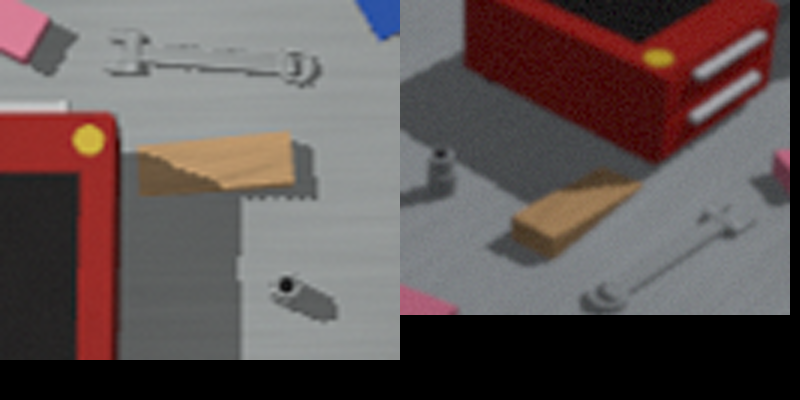

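The crop confirms that the wedge's thin end faces +y, towards the chest, at about (0.595, 0.088), and its heel is at y ≈ -0.038. The dot, and so the foot, is at (0.598, 0.124). The wrench and socket are clear to either side. Both views agree on the dot to 2 mm. I'll go behind the heel with tool x along world +y and the fingers slightly open, for a stable two-point push.

Request:
move_arm --targets '[[[-573,-365,0],[0,0,63.5],-0.53],[[-573,-365,0],[0,0,63.5],-0.53],[[-573,-365,0],[0,0,63.5],-0.53],[[-573,-365,0],[0,0,63.5],-0.53],[[-573,-365,0],[0,0,63.5],-0.53],[[-573,-365,0],[0,0,63.5],-0.53],[[-573,-365,0],[0,0,63.5],-0.53],[[-573,-365,0],[0,0,63.5],-0.53],[[-573,-365,0],[0,0,63.5],-0.53],[[-573,-365,0],[0,0,63.5],-0.53],[[-573,-365,0],[0,0,63.5],-0.53],[[-573,-365,0],[0,0,63.5],-0.53],[[-573,-365,0],[0,0,63.5],-0.53],[[-573,-365,0],[0,0,63.5],-0.53],[[-573,-365,0],[0,0,63.5],-0.53],[[-573,-365,0],[0,0,63.5],-0.53]]'

```text
time: 2.1
tool_pos: [0.5953, -0.0888, 0.206]
ee_rot: [3.141, 0.0, 1.573]
wrist_force: [1.1, 0.1, -0.1]
width: 0.0223
```

```bash
python3 - <<'E'
from h import *
o=status.get_obs(); print(o["time"],o["tool_pos"],o["ee_rot"],o["width"],o["wrist_force"])
c,im=snap("wrist","w1.png")
print(proj(c,[[.595,-.038,.024],[.595,.088,0.002],[.598,.124,.11]]))
E
```

```text
2.1 [ 0.59526025 -0.08878282  0.20596943] [3.14083423e+00 4.52674349e-05 1.57279893e+00] 0.02225210147041339 [ 1.07827672  0.1279105  -0.11096274]
[[323.91962326 139.77226817]
 [323.98323166  35.14409214]
 [327.88710479 -49.01843157]]
```

View pics/w1.png

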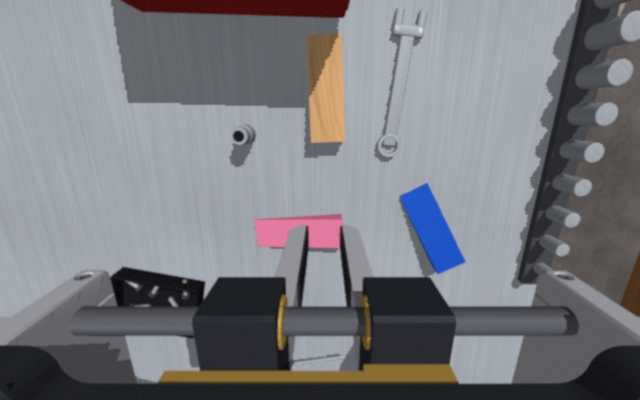

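The wrist view shows the wedge's heel at (311–344, 140) and its thin end at (308–342, 35), matching the prediction. A pink look-alike lies behind at rows 215–247, so I'll check its clearance.

```bash
python3 - <<'E'
from h import *
c=cam("wrist")
print("pink far edge",ray(c,[(256,220),(341,216)],.024).round(4), "heel",ray(c,[(311,142),(344,141)],.024).round(4),"thin",ray(c,[(308,35),(342,35)],.002).round(4))
print("socket",ray(c,[(239,135)],.038).round(3),"wrench",ray(c,[(388,146)],.005).round(3))
E
```

```text
pink far edge [[ 0.4994 -0.1495  0.024 ]
 [ 0.6191 -0.1434  0.024 ]] heel [[ 0.5783 -0.041   0.024 ]
 [ 0.6211 -0.0397  0.024 ]] thin [[0.5752 0.0879 0.002 ]
 [0.6175 0.088  0.002 ]]
socket [[ 0.49  -0.031  0.038]] wrench [[ 0.683 -0.048  0.005]]
```

Clear. Next I descend to a tip height of about 10 mm behind the heel.

Request:
move_arm --targets '[[[0,3,60],[0,0,0],-0.53],[[0,3,110],[0,0,0],-0.53],[[0,3,150],[0,0,0],-0.53],[[0,3,180],[0,0,0],-0.53],[[0,3,190],[0,0,0],-0.53],[[0,3,196],[0,0,0],-0.53],[[0,3,196],[0,0,0],-0.53],[[20,3,196],[0,0,0],-0.53],[[28,3,196],[0,0,0],-0.53],[[28,3,196],[0,0,0],-0.53]]'

```text
time: 3.4
tool_pos: [0.5987, -0.0605, 0.0101]
ee_rot: [3.141, 0.0, 1.573]
wrist_force: [-0.2, 0.1, 0.5]
width: 0.0222
```

Request:
move_arm --targets '[[[5,0,0],[0,0,0],-0.53],[[9,0,0],[0,0,0],-0.53],[[12,0,0],[0,0,0],-0.53],[[15,0,0],[0,0,0],-0.53],[[18,0,0],[0,0,0],-0.53],[[22,0,0],[0,0,0],-0.53],[[26,0,0],[0,0,0],-0.53],[[30,0,0],[0,0,0],-0.53],[[34,0,0],[0,0,0],-0.53],[[38,0,0],[0,0,0],-0.53],[[42,0,0],[0,0,0],-0.53],[[46,0,0],[0,0,0],-0.53],[[50,0,0],[0,0,0],-0.53],[[53,0,0],[0,0,0],-0.53],[[55,0,0],[0,0,0],-0.53],[[55,0,0],[0,0,0],-0.53]]'

```text
time: 5.4
tool_pos: [0.5984, -0.0064, 0.0096]
ee_rot: [3.141, -0.0, 1.572]
wrist_force: [-0.6, 0.3, -0.5]
width: 0.022
```

```bash
python3 - <<'E'
from h import *
o=status.get_obs(); print(o["wrist_force"],o["tool_pos"])
a=snap("top","t2.png")[1][150:240,260:360]; b=snap("scene","s2.png")[1][165:270,270:400]
o=np.zeros((400,800,3),np.uint8);o[:360,:400]=cv2.resize(a,None,fx=4,fy=4);o[:315,400:790]=cv2.resize(b,None,fx=3,fy=3);cv2.imwrite("pics/crop2.png",o[:,:,::-1])
E
```

```text
[-0.5781907  0.261951  -0.5178795] [ 0.59842671 -0.00640753  0.00956146]
```

View pics/crop2.png

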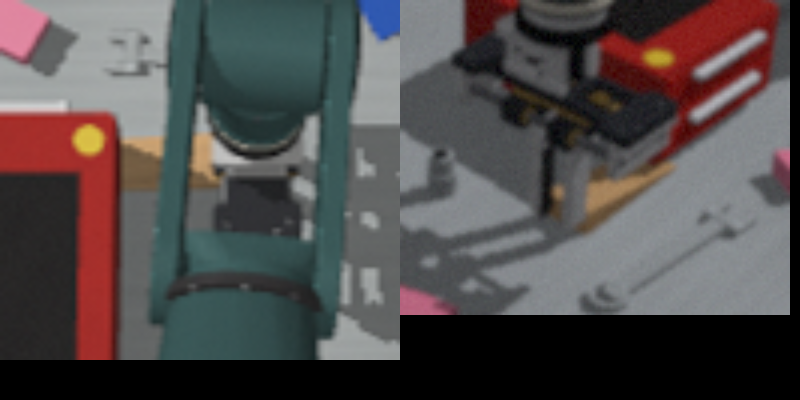

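The wedge is sliding straight and has gone under the chest's edge (left crop, ~(120–215, 160)). The socket and wrench haven't moved. I'll continue in small steps and watch the force.

Request:
move_arm --targets '[[[2,0,0],[0,0,0],-0.53],[[4,0,0],[0,0,0],-0.53],[[6,0,0],[0,0,0],-0.53],[[8,0,0],[0,0,0],-0.53],[[8,0,0],[0,0,0],-0.53]]'

```text
time: 6.12
tool_pos: [0.5984, 0.0017, 0.0095]
ee_rot: [3.141, -0.0, 1.572]
wrist_force: [0.2, -0.2, 0.4]
width: 0.0224
```

Request:
move_arm --targets '[[[1,0,0],[0,0,0],-0.53],[[2,0,0],[0,0,0],-0.53],[[3,0,0],[0,0,0],-0.53],[[4,0,0],[0,0,0],-0.53],[[4,0,0],[0,0,0],-0.53]]'

```text
time: 6.75
tool_pos: [0.5984, 0.0055, 0.0095]
ee_rot: [3.141, -0.0, 1.572]
wrist_force: [0.8, -0.4, 0.4]
width: 0.0222
```

Request:
move_arm --targets '[[[1,0,0],[0,0,0],-0.53],[[2,0,0],[0,0,0],-0.53],[[3,0,0],[0,0,0],-0.53],[[3,0,0],[0,0,0],-0.53]]'

```text
time: 7.25
tool_pos: [0.5984, 0.0085, 0.0095]
ee_rot: [3.141, -0.0, 1.572]
wrist_force: [-0.3, -1.5, 1.2]
width: 0.0219
```

Request:
move_arm --targets '[[[1,0,0],[0,0,0],-0.53],[[2,0,0],[0,0,0],-0.53],[[2,0,0],[0,0,0],-0.53]]'

```text
time: 7.62
tool_pos: [0.5984, 0.0105, 0.0095]
ee_rot: [3.142, -0.0, 1.572]
wrist_force: [0.4, -1.1, 1.6]
width: 0.0223
```

Request:
move_arm --targets '[[[1,0,0],[0,0,0],-0.53],[[2,0,0],[0,0,0],-0.53],[[2,0,0],[0,0,0],-0.53]]'

```text
time: 8.0
tool_pos: [0.5984, 0.0123, 0.0095]
ee_rot: [3.142, 0.0, 1.572]
wrist_force: [-0.9, -1.7, 1.3]
width: 0.022
```

Request:
move_arm --targets '[[[1,0,0],[0,0,0],-0.53],[[2,0,0],[0,0,0],-0.53],[[2,0,0],[0,0,0],-0.53]]'

```text
time: 8.38
tool_pos: [0.5984, 0.0137, 0.0095]
ee_rot: [3.141, 0.001, 1.571]
wrist_force: [-0.5, -5.0, 0.8]
width: 0.022
```

Request:
move_arm --targets '[[[1,0,0],[0,0,0],-0.53],[[2,0,0],[0,0,0],-0.53],[[2,0,0],[0,0,0],-0.53]]'

```text
time: 8.75
tool_pos: [0.5984, 0.0148, 0.0095]
ee_rot: [3.142, 0.003, 1.571]
wrist_force: [-0.4, -7.0, 1.3]
width: 0.0223
```

The push has risen to 7 N with the tool nearly stalled, so the wedge bears. I'll check that the chest hasn't moved.

```bash
python3 - <<'E'
from h import *
c,im=snap("top","t3.png"); cs,b=snap("scene","s3.png"); w,iw=snap("wrist","w3.png")
for n,i,r in(("top",im,(265,170,300,200)),("scene",b,(340,170,375,200))):
    h=cv2.cvtColor(i,cv2.COLOR_RGB2HSV); m=cv2.inRange(h,(20,120,120),(35,255,255)); x0,y0,x1,y1=r
    p=cv2.findNonZero(m[y0:y1,x0:x1]).reshape(-1,2); print(n,p.mean(0)+[x0,y0],len(p))
o=np.zeros((400,800,3),np.uint8);o[:360,:400]=cv2.resize(im[150:240,260:360],None,fx=4,fy=4);o[:315,400:790]=cv2.resize(b[165:270,270:400],None,fx=3,fy=3);cv2.imwrite("pics/crop3.png",o[:,:,::-1])
E
```

```text
top [281.84615385 184.51282051] 39
scene [355.67741935 183.70967742] 31
```

View pics/crop3.png

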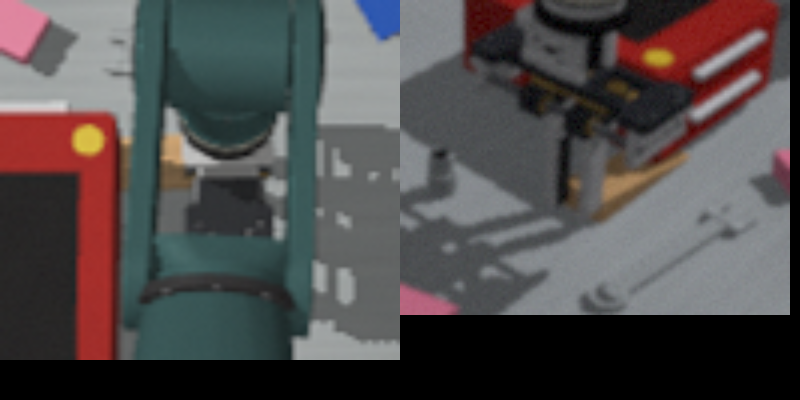

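The chest hasn't moved (dot shift under 0.3 px) and the wedge lies straight beneath it. I'll add one last small nudge, then back off, rise, shut the fingers and go above the dot.

Request:
move_arm --targets '[[[1,0,0],[0,0,0],-0.53],[[1,0,0],[0,0,0],-0.53],[[1,0,0],[0,0,0],-0.53]]'

```text
time: 9.28
tool_pos: [0.5984, 0.0152, 0.0096]
ee_rot: [3.141, 0.004, 1.571]
wrist_force: [-0.2, -8.0, 1.0]
width: 0.0216
```

Request:
move_arm --targets '[[[-5,0,0],[0,0,0],-0.53],[[-15,0,0],[0,0,0],-0.53],[[-35,0,0],[0,0,0],-0.53],[[-35,0,-40],[0,0,0],-0.53],[[-35,0,-90],[0,0,0],-0.53],[[-35,0,-150],[0,0,0],-1],[[-35,0,-150],[0,0,0],-1],[[15,0,-150],[0,0,0],-1],[[65,0,-150],[0,0,0],-1],[[105,0,-150],[0,0,0],-1],[[107,0,-150],[0,0,0],-1],[[107,0,-150],[0,0,0],-1],[[107,0,-135],[0,0,0],-1],[[107,0,-125],[0,0,0],-1],[[107,0,-125],[0,0,0],-1]]'

```text
time: 11.15
tool_pos: [0.5972, 0.1234, 0.1323]
ee_rot: [-3.138, 0.0, 1.57]
wrist_force: [-0.2, -0.9, -0.5]
width: 0.0005
```

```bash
python3 - <<'E'
from h import *
c,im=snap("top","t4.png"); cs,b=snap("scene","s4.png"); print(status.get_obs()["tool_pos"])
o=np.zeros((400,800,3),np.uint8);o[:360,:400]=cv2.resize(im[150:240,260:360],None,fx=4,fy=4);o[:315,400:790]=cv2.resize(b[165:270,270:400],None,fx=3,fy=3);cv2.imwrite("pics/crop4.png",o[:,:,::-1])
E
```

```text
[0.59816524 0.12389513 0.13415132]
```

View pics/crop4.png

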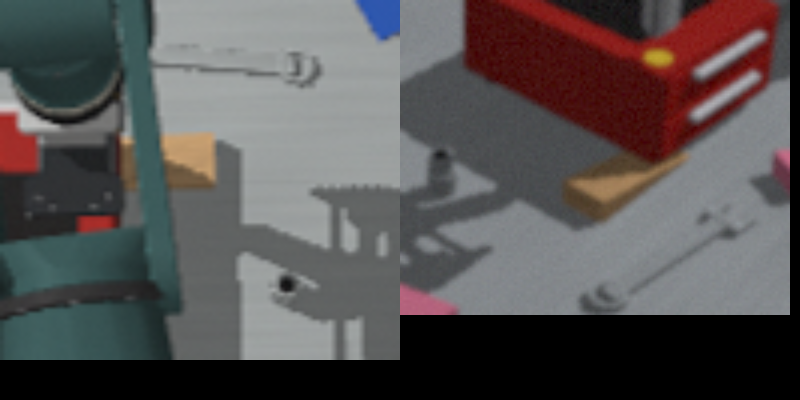

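The wedge stays under the corner with its heel sticking out at (215, 160) in the left crop. Nothing else moved, and the fingertips are over the dot. Pressing down in steps.

Request:
move_arm --targets '[[[0,0,10],[0,0,0],-1],[[0,0,17],[0,0,0],-1],[[0,0,21],[0,0,0],-1],[[0,0,23],[0,0,0],-1],[[0,0,24],[0,0,0],-1],[[0,0,25],[0,0,0],-1],[[0,0,25],[0,0,0],-1],[[0,0,25],[0,0,0],-1]]'

```text
time: 12.25
tool_pos: [0.5984, 0.1244, 0.1097]
ee_rot: [3.141, -0.0, 1.572]
wrist_force: [0.4, -0.1, -0.2]
width: 0.0005
```

Request:
move_arm --targets '[[[0,0,1],[0,0,0],-1],[[0,0,2],[0,0,0],-1],[[0,0,2],[0,0,0],-1],[[0,0,2],[0,0,0],-1]]'

```text
time: 12.75
tool_pos: [0.5985, 0.1243, 0.1093]
ee_rot: [3.14, -0.0, 1.572]
wrist_force: [-2.2, -0.9, 5.8]
width: 0.0007
```

Request:
move_arm --targets '[[[0,0,1],[0,0,0],-1],[[0,0,2],[0,0,0],-1],[[0,0,2],[0,0,0],-1],[[0,0,2],[0,0,0],-1],[[0,0,2],[0,0,0],-1]]'

```text
time: 13.38
tool_pos: [0.5986, 0.1243, 0.1092]
ee_rot: [3.139, -0.0, 1.572]
wrist_force: [-3.4, -0.4, 12.0]
width: 0.0006
```

```bash
python3 - <<'E'
from h import *
b=snap("scene","s5.png")[1]; o=status.get_obs(); print(o["time"],o["tool_pos"],o["wrist_force"],o["qvel"].round(3))
a=cv2.imread("pics/s3.png")[165:270,270:400]; b=b[165:270,270:400,::-1]
cv2.imwrite("pics/crop5.png",cv2.resize(np.hstack([a,b]),None,fx=3,fy=3))
E
```

```text
13.425 [0.5986358  0.12430222 0.1091963 ] [-4.83207977 -1.20560641 11.71426872] [-0.002  0.001  0.001 -0.001 -0.001 -0.001]
```

View pics/crop5.png

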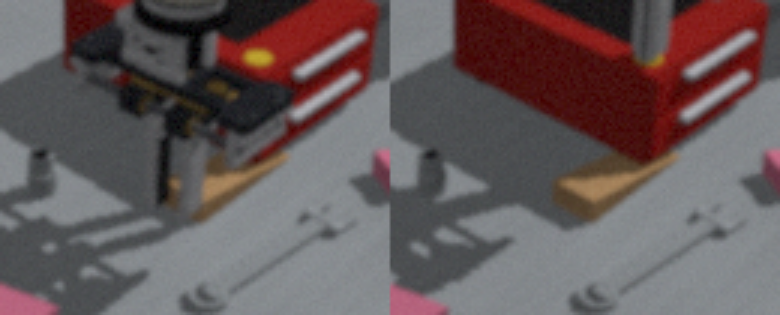

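The fingertips are on the dot with 12 N. The extra 6 N lowered the tip by only about 0.1 mm, so the corner doesn't rock, and the wedge and chest are in place. Handing in.

```bash
python3 -c "
from bench import order,status
print(order.close_job()); o=status.get_obs(); print(o['time'],o['wrist_force'],o['tool_pos'])"
```

```text
the job is handed in; nothing more can be done
None
the job is handed in; nothing more can be done
```

The wedge is snug under the short foot, and I handed the job in while still pressing on the yellow dot. No verdict was reported.

- **Push:** I pushed the wedge about 64 mm along the bench with the fingertips, until the push force rose from about 1 N to 8 N. The foot then sat roughly 36 mm towards the thin end from the wedge's centre and within a few mm sideways.
- **Chest and bystanders:** The yellow dot had shifted less than 0.3 pixel when I checked just before the last 1 mm nudge. The socket and wrench looked unmoved in the later pictures, which did not cover the other bystanders.
- **Press:** I backed off the wedge and pressed on the dot with about 12 N, the fingertips about 1 mm from its measured position. Going from 6 to 12 N lowered the tip by only about 0.1 mm, so the corner no longer rocks.
- **Time:** The last reading before handing in was 13.4 s.

I could not measure the force between wedge and chest or the chest's tilt directly. Both are inferred from the push force and from the corner not dropping. No check failed, but the press also showed a sideways force of 3 to 5 N that I did not correct.

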